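# Nudge a casting-mould cover plate onto its locating pins

### The job

Close the casting mould: with the fingertips, nudge the metal cover plate about on its wooden base until both of its round holes drop over the two pins and the plate lies flat on the board; the fence along the back helps to square it. Only push or press the plate, do not lift or carry it, and leave the small things standing round the base where they are.

Things in the scene. Friction and masses are not known exactly. Their poses are not given: they have to be found in the camera images.
- base: Fixed wooden base board on the table, 12 mm thick; place and yaw vary. Origin on its underside, below where the seated plate's centre belongs; x points back, away from the robot, y left, z up. It reaches from x = -105 to +78 mm, y = -120 to +120 mm. On it stand an aluminium fence along the back and two steel pins; a grey inlay between them is flush with the board (within 1 mm)
- plate: Loose flat aluminium plate, 120 (x) by 170 (y) by 8 mm, about 0.35 kg, with two round holes and a window of 51 (x) by 71 mm (y) centred at x = -22 mm. Origin: centre of its underside; axes and origin match the base's when seated, 12 mm higher. Starts tilted about 5 degrees, front edge on the board, back up on the pin tips. A few newtons slide it; it drops by itself when holes meet pins
- hole_left (a point): Centre of the plate's left hole (12 mm diameter, through), on the plate's underside, at x = +20, y = +45 mm of the plate. At the start the plate is 14 to 26 mm too far forward (towards the robot), 14 to 30 mm too far left, and turned by up to 0.1 rad
- hole_right (a point): Centre of the plate's right hole (12 mm diameter, through), on the plate's underside, at x = +20, y = -45 mm of the plate
- pin_left (a point): Foot of the left pin on the board's upper face, at x = +20, y = +45 mm of the base; axes as the base. The pin is 8 mm thick and 9 mm high, its upper 4 mm tapering to a tip 3 mm wide
- pin_right (a point): Foot of the right pin, like the left one, at x = +20, y = -45 mm of the base; axes as the base
- fence_foot (a point): Middle of the foot of the fence's front face, on the board's upper face, at x = +61 mm of the base. The fence is 220 mm long (y), 15 mm thick and 18 mm high; the seated plate's back edge is 1 mm in front of it
- jar: Bystander: loose pigment jar, 38 mm wide, 57 mm high, upright on the table in front of the base's left front corner; origin at its underside
- small_cup: Bystander: loose small conical cup, 42 mm wide, 22 mm high, on the table in front of the base's right front corner; origin at its underside
- stick: Bystander: loose thin stirring stick, 142 mm long, 10 mm thick, lying on the table beside the base's left edge, along it, about 160 mm left of the base's origin; origin at its underside

How it is judged:
By the outcome, as a careful person would: the job done as asked, in the order asked, and still so for the second after the job is handed in, with the robot touching nothing.
It also fails if it takes over 45 s, if anything falls off the work surface, if the arm or the gripper's body presses on something with over 40 N, if the wrist force passes 120 N, or if a joint passes its speed limit or range.

### The arm

A 7-joint arm with a two-finger parallel gripper is mounted at the origin on the work surface; the furniture and walls round the work are solid. World frame = base frame: x ahead of the robot, y to its left, z up, the work surface at z = 0. Lengths are in m, angles in rad, forces in N, time in s.
With the tool pointing down it reaches from about 0.4 to 0.9 m from the base axis. Payload 5.5 kg.
Tool frame: the origin (TCP) lies at the very end of the fingers, on their centre line; the grasp point (between the pads) lies 19 mm behind it; z points along the fingers, y is the line along which they close (so a half turn about z gives the same grasp; the last joint's range is limited). The gripper opens to 92 mm and grips with 3 to 60 N. Pads are 19 mm wide; open, the fingers measure 130 mm over their backs; the gripper's body (75 mm by 190 mm) begins 47 mm behind the grasp point.
Start: joints at [1.432, 0.501, -0.427, 1.55, 0.221, 1.138, -0.21], TCP at [0.254, -0.598, 0.227] pointing down, gripper open.
Joint ranges: [-2.88, 2.88], [-0.31, 2.03], [-1.54, 1.56], [0.2, 2.42], [-1.41, 4.55], [0.19, 2.02], [-2.57, 2.57]. Speed limits (rad/s): [2.57, 2.57, 3.14, 3.14, 3.14, 3.14, 3.14].

### API

Orientations are given as a rotation vector (axis times angle).
In Python, from plant import * gives the robot as it stands. The module is installed in compiled form; this text tells all that it offers.
- The arm moves only by the tool servo_tool, never from a script. Its argument "motion" is a list of rows, each a list of 3 entries, a list of its own where there are three numbers: the shift along the tool's x, y, z in m, then the turn about the tool's z in degrees, then the gripper's target within -1 to 1 (shut at 1, half-way at 0, fully open at -1). A call has 1 to 12 rows; each row is the pose to reach, as a shift and turn from the pose commanded when the call began, along the tool's axes at that moment; what a row does not reach only later rows make up. A row lasts 1/10 s, in which the tool goes at most 50 mm and 8.59 degrees, less where a joint would pass 70% of its speed; a pose out of reach is approached as far as the arm can. A call with a gripper value outside its range is refused whole. The fingers move at their own pace and stop on an object; the grip force is fixed at half the most. Time passes only in rows, so rows that repeat a pose let the fingers close. It gives the time, the measured TCP pose, the force, the opening and the grip force at its end, in the units of the state.
- state(): the state, without advancing time (a new reading comes with each control period).
- snapshot(name): name is "scene" or "top" or "wrist"; returns a dict with "image" (420x560x3 uint8, red, green, blue), "range_z" (420x560 float32, m along the optical axis (not along the pixel's ray), 0 where there is no reading), "K" (3x3 intrinsics, pixels), "position" and "attitude" of the camera in the world. Camera axes: x right, y up, looking along -z (the intrinsics and any distortion apply to the point x, -y, -z); pixel columns grow to the right and rows downward; lengths in m; the calibration is good to about 2 mm. A picture is of the moment at which its call begins.
- job_done(): hands the job in; it is judged then, once.
The state is a dict: "t": time; "qpos": joint angles; "joint_velocities": joint speeds; "tau": joint torques, N m; "tool_pos": TCP position; "orientation": TCP orientation; "wrist_force": force on the tool from outside, world axes, zero at the start; "wrist_torque": the same for the moment, N m; "width": opening from 0.0 (shut) to 1.0 (fully open); "gripper_force": force on a finger pad.
Only numpy, scipy, OpenCV 4.12 (cv2) and the standard library are available. Lean on these libraries where they do the work, as an engineer would, in place of code of your own. Each camera call takes 0.05 s, during which the arm holds its last target. There are 200 camera calls.

## Working session

There is one attempt and no reset: what is moved stays moved. The work goes in short steps, Python scripts to look and compute and a tool call to move; the robot and the scene stay as the last step left them, time stands still between calls to the robot, and variables do not carry over. Pictures are saved under pics/ and viewed, at most 10 in all, crops included, and the job is handed in when it is done.

Besides the shell and the picture viewer there is one more tool, called after ">>>" as a command line: name --argument value ..., lists and objects as JSON in quotes. servo_tool: Moves the arm, as the interface text tells. Its arguments: {"type":"object","properties":{"motion":{"type":"array","items":{"type":"array"}}},"required":["motion"]}

```bash
mkdir -p pics
cat > h.py <<'E'
from plant import *
import numpy as np, cv2
from scipy.spatial.transform import Rotation as R
def rot(a):
    a=np.array(a,float); return a if a.shape==(3,3) else (R.from_rotvec(a).as_matrix() if a.size==3 else R.from_quat(a).as_matrix())
def cast(s,u,v,z):
    K=s["K"]; d=np.array([(u-K[0,2])/K[0,0],-(v-K[1,2])/K[1,1],-1.]); d=rot(s["attitude"])@d
    p=np.array(s["position"]); return p+d*(z-p[2])/d[2]
def cloud(s):
    K=s["K"]; v,u=np.mgrid[:420,:560]; Z=s["range_z"]
    P=np.stack([(u-K[0,2])/K[0,0]*Z,-(v-K[1,2])/K[1,1]*Z,-Z],-1)@rot(s["attitude"]).T+np.array(s["position"]); P[Z==0]=np.nan
    return P
def proj(s,p):
    c=rot(s["attitude"]).T@(np.array(p)-np.array(s["position"])); K=s["K"]
    return K[0,0]*c[0]/-c[2]+K[0,2], K[1,1]*-c[1]/-c[2]+K[1,2]
def save(n,im): cv2.imwrite("pics/"+n+".png",cv2.cvtColor(im,cv2.COLOR_RGB2BGR))
E
python3 - <<'E'
from h import *
st=state(); print(st)
for n in ("top","scene"):
    s=snapshot(n); save(n+"0",s["image"]); print(n,s["K"],s["position"],s["attitude"],[k for k in s])
    np.savez(n+"0.npz",**{k:v for k,v in s.items() if isinstance(v,np.ndarray) or isinstance(v,(list,tuple))})
E
```

```text
{'t': 0.0, 'qpos': array([ 1.43223773,  0.50183056, -0.4268199 ,  1.55146791,  0.22082576,
        1.13832094, -0.2102779 ]), 'joint_velocities': array([-0.00073936, -0.00030161,  0.00064947, -0.00037887, -0.00145904,
       -0.00068389,  0.00110548]), 'tau': array([ 7.34009018e-05, -5.66606963e+01, -5.81554726e+00, -2.79119664e+01,
       -6.83829118e-02,  3.10771668e-02,  1.89046118e-04]), 'tool_pos': array([ 0.25386094, -0.59759809,  0.2256843 ]), 'orientation': array([-3.07649262e+00, -6.26639396e-01,  5.43720459e-04]), 'wrist_force': array([ 1.06096824, -0.49224927, -0.94298943]), 'wrist_torque': array([-0.07865115, -0.01041107, -0.03879097]), 'gripper_force': 0.0, 'width': 0.996358164774821}
top [[380.59469265   0.         282.79858977]
 [  0.         380.59469265 207.14413876]
 [  0.           0.           1.        ]] [ 0.4214162  -0.05536784  0.91056201] [ 0.11937189 -0.09540637 -1.55119577] ['image', 'range_z', 'K', 'position', 'attitude']
scene [[421.25820731   0.         282.39847005]
 [  0.         421.25820731 207.78232579]
 [  0.           0.           1.        ]] [0.06883788 0.40222635 0.5755166 ] [ 0.45655501 -1.03032178 -2.16973144] ['image', 'range_z', 'K', 'position', 'attitude']
```

View pics/top0.png

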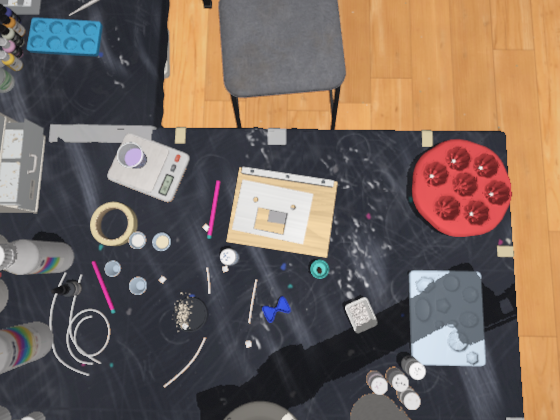

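View pics/scene0.png

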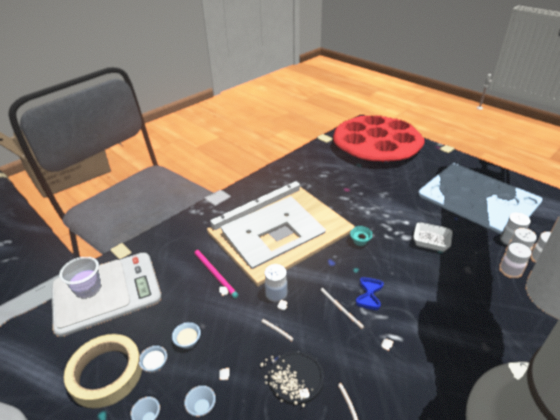

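Top view: base centred near (283,212) px, fence along its back edge (≈(290,177)), plate light grey with holes near (255,199) and (293,207); jar (229,257), teal cup (319,269), stick magenta (214,208).

Run:
```python
from h import *
s=dict(np.load("top0.npz")); im=s["image"]
hsv=cv2.cvtColor(im,cv2.COLOR_RGB2HSV)
wood=((hsv[...,0]>10)&(hsv[...,0]<28)&(hsv[...,1]>50)&(hsv[...,2]>120)).astype(np.uint8)
wood[:160]=0;wood[265:]=0;wood[:,:222]=0;wood[:,345:]=0
ys,xs=np.nonzero(wood); r=cv2.minAreaRect(np.stack([xs,ys],1).astype(np.float32)); b=cv2.boxPoints(r); print(r)
print(np.array([cast(s,u,v,.012) for u,v in b]).round(4))
P=cloud(s)
for u,v in [(242,250),(325,240),(240,230),(290,240),(260,215),(255,190),(300,200),(300,240),(290,178),(270,220)]: print((u,v),P[v,u].round(4),im[v,u])
w=snapshot("wrist"); st=state(); T=rot(st["orientation"])
print("cam in tool",T.T@(np.array(w["position"])-st["tool_pos"]), "axes",(T.T@rot(w["attitude"])).round(3),w["K"][0])
print(T.round(3))
a=cv2.resize(im[155:275,205:345],None,fx=5,fy=5,interpolation=cv2.INTER_CUBIC); save("topcrop",a)
```

```text
((281.84356689453125, 211.8765411376953), (102.40436553955078, 77.13703918457031), 8.530765533447266)
[[ 0.4591  0.0932  0.012 ]
 [ 0.6438  0.0725  0.012 ]
 [ 0.6099 -0.1724  0.012 ]
 [ 0.4278 -0.1453  0.012 ]]
(242, 250) [0.4423 0.0548 0.0021] [51 54 63]
(325, 240) [ 0.4689 -0.1412  0.0114] [230 204 161]
(240, 230) [0.4885 0.059  0.019 ] [228 224 219]
(290, 240) [ 0.467  -0.0588  0.0193] [237 237 236]
(260, 215) [0.5255 0.0134 0.0123] [240 214 171]
(255, 190) [0.5823 0.0253 0.0307] [229 229 227]
(300, 200) [ 0.5605 -0.0808  0.0287] [231 230 229]
(300, 240) [ 0.4674 -0.0821  0.0206] [239 238 237]
(290, 178) [ 0.6127 -0.0565  0.029 ] [229 228 227]
(270, 220) [ 0.5139 -0.0107  0.0129] [175 174 175]
cam in tool [ 0.06747146 -0.00019345 -0.15878522] axes [[ 0.     0.967  0.253]
 [ 1.    -0.001  0.001]
 [ 0.001  0.253 -0.967]] [292.82547088   0.         280.43888078]
[[ 0.92   0.391 -0.001]
 [ 0.391 -0.92   0.001]
 [ 0.    -0.001 -1.   ]]
```

View pics/topcrop.png

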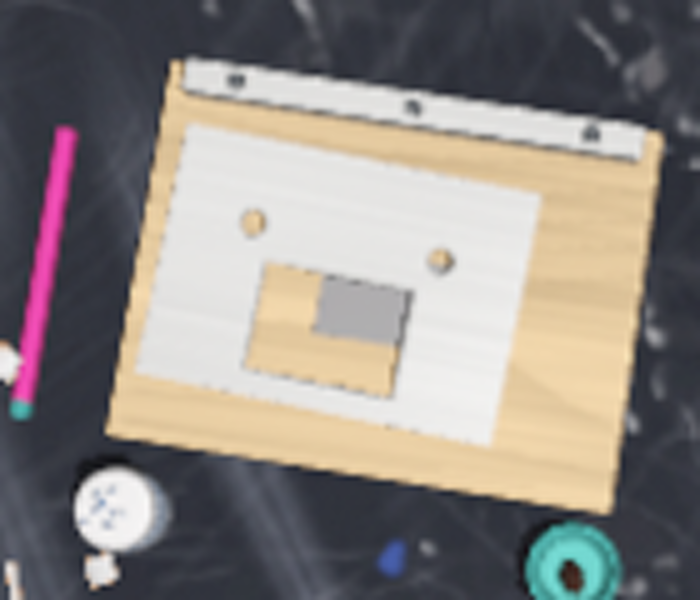

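Crop: base corners at crop px (107,435), (612,514), (663,135), (172,60); plate corners (187,124), (541,193), (492,445), (136,374); holes at (254,222) and (441,261).

```bash
cat >> h.py <<'E'
def fit2(model,meas):
    """rigid 2D fit model->meas: yaw, origin, residuals(mm)"""
    a=np.array(model,float);b=np.array(meas,float)[:,:2];ac=a-a.mean(0);bc=b-b.mean(0)
    th=np.arctan2((ac[:,0]*bc[:,1]-ac[:,1]*bc[:,0]).sum(),(ac*bc).sum())
    c,s=np.cos(th),np.sin(th);M=np.array([[c,-s],[s,c]]);t=b.mean(0)-M@a.mean(0)
    return th,t,((b-(a@M.T+t))*1e3).round(1)
BASE=[(-.105,.12),(-.105,-.12),(.078,-.12),(.078,.12)]
PLATE=[(.06,.085),(.06,-.085),(-.06,-.085),(-.06,.085)]
E
python3 - <<'E'
from h import *
s=dict(np.load("top0.npz"))
f=lambda L,z:[cast(s,205+x/5-.4,155+y/5-.4,zz) for (x,y),zz in zip(L,z)]
th,t,r=fit2(BASE,f([(107,435),(612,514),(663,135),(172,60)],[.012]*4)); print("base",np.degrees(th),t,r.tolist())
h=f([(187,124),(541,193),(492,445),(136,374)],[.03,.03,.020,.020])
tp,tt,rp=fit2(PLATE,h); print("plate",np.degrees(tp),tt,rp.tolist())
M=np.array([[np.cos(th),-np.sin(th)],[np.sin(th),np.cos(th)]]); print("plate in base mm",(M.T@(tt-t)*1e3).round(1),np.degrees(tp-th))
st=state();T=rot(st["orientation"])
print("shift",T.T@(np.array([*t,.2])-st["tool_pos"]),"yaw tool",np.degrees(np.arctan2(T[1,0],T[0,0])))
E
```

```text
base -7.826996804748913 [ 0.54871142 -0.04095265] [[0.0, -0.2], [-0.0, -0.4], [-0.4, 0.5], [0.4, 0.1]]
plate -10.29021716061891 [ 0.53323725 -0.01619727] [[-0.1, 0.1], [-0.2, -0.0], [0.1, -0.1], [0.1, 0.0]]
plate in base mm [-18.7  22.4] -2.4632203558699968
shift [ 0.48906426 -0.39713165  0.0265461 ] yaw tool 23.024163476563167
```

>>> servo_tool --motion '[[[0.02,-0.016,0],2,0.4],[[0.055,-0.045,0],4,0.4],[[0.093,-0.076,0],7,0.4],[[0.131,-0.107,0],10,0.4],[[0.17,-0.138,0],13,0.4],[[0.208,-0.169,0],16,0.4],[[0.247,-0.2,0],18,0.4],[[0.285,-0.231,0],20,0.4],[[0.323,-0.262,0.005],22,0.4],[[0.361,-0.293,0.01],24,0.4],[[0.4,-0.325,0.015],26,0.4],[[0.435,-0.353,0.02],28,0.4]]'

```text
t: 1.35
tool_pos: [0.5171, -0.1009, 0.2067]
orientation: [3.139, -0.138, 0.001]
wrist_force: [2.2, -0.8, 0.6]
width: 0.298
gripper_force: 0.0
```

Run:
```python
from h import *
st=state();T=rot(st["orientation"]); print(st["t"],st["width"])
print("shift",T.T@(np.array([.5487,-.04095,.2])-st["tool_pos"]),"yaw tool",np.degrees(np.arctan2(T[1,0],T[0,0])))
```

```text
1.35 0.2975754779280156
shift [ 0.02617491 -0.0625219   0.00666079] yaw tool -5.029261271121916
```

>>> servo_tool --motion '[[[0.013,-0.03,0.003],1.5,0.4],[[0.022,-0.052,0.006],2.8,0.4],[[0.026,-0.0625,0.0067],2.8,0.4],[[0.026,-0.0625,0.0067],2.8,0.4],[[0.026,-0.0625,0.0067],2.8,0.4]]'

```text
t: 1.85
tool_pos: [0.5473, -0.0446, 0.1999]
orientation: [3.133, -0.214, -0.001]
wrist_force: [-0.1, -0.7, -0.6]
width: 0.3
gripper_force: 0.0
```

Run:
```python
from h import *
s=snapshot("wrist"); save("w1",s["image"]); np.savez("w1.npz",**s)
st=state();T=rot(st["orientation"]); print(st["t"],st["width"],st["tool_pos"],T.round(4),st["wrist_force"])
print(proj(s,[.5487,-.04095,.012]))
```

```text
1.9 0.30005755701925196 [ 0.54726039 -0.04517969  0.19993099] [[ 9.905e-01 -1.372e-01 -7.000e-04]
 [-1.372e-01 -9.905e-01 -1.100e-03]
 [-5.000e-04  1.200e-03 -1.000e+00]] [ 0.1218224  0.3146535 -0.1439894]
(np.float64(277.3223074263538), np.float64(189.31671607024458))
```

View pics/w1.png

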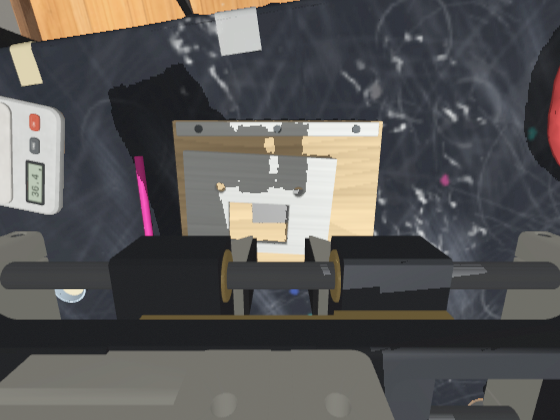

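Wrist view: fence at row ≈128 (cols 175–382), plate back edge rows 152–157, holes (220,187) and (299,190), window back edge row ≈202 (cols 230–288), fingers at cols ≈245 and 315.

Run:
```python
from h import *
s=dict(np.load("w1.npz")); P=cloud(s)
T=np.array([[.9905,-.1372,-.0007],[-.1372,-.9905,-.0011],[-.0005,.0012,-1]]); p=np.array([.54726,-.04518,.19993])
Q=(P-p)@T
for v in range(232,268,4):
    row=Q[v]; m=(row[:,2]<.01)&(np.abs(row[:,1])<.06)
    xs=np.nonzero(m)[0]; sel=xs[(xs>225)&(xs<345)]
    if len(sel):
        g=np.split(sel,np.nonzero(np.diff(sel)>3)[0]+1)
        print(v,[(a[0],a[-1],(Q[v,a[1]]*1e3).round(0).tolist() if len(a)>1 else 0,(Q[v,a[-2]]*1e3).round(0).tolist() if len(a)>1 else 0) for a in g])
# holes & plate corners in wrist view
for n,u,v,z in [("hL",220,187,.028),("hR",299,190,.028),("pBL",183,152,.03),("pBR",335,157,.03),("fL",174,133,.03),("fR",381,133,.03)]:
    print(n,cast(s,u,v,z).round(4), P[v,u].round(4))
save("w1c",cv2.resize(s["image"][110:270,160:400],None,fx=3.3,fy=3.3,interpolation=cv2.INTER_CUBIC))
```

```text
236 [(np.int64(226), np.int64(229), [36.0, -17.0, -73.0], [36.0, -17.0, -73.0]), (np.int64(246), np.int64(252), [11.0, -20.0, -3.0], [11.0, -17.0, -4.0]), (np.int64(309), np.int64(315), [11.0, 16.0, -3.0], [11.0, 18.0, -3.0]), (np.int64(332), np.int64(344), [36.0, 16.0, -73.0], [36.0, 19.0, -73.0])]
240 [(np.int64(226), np.int64(256), [37.0, -17.0, -78.0], [10.0, -15.0, -6.0]), (np.int64(305), np.int64(344), [9.0, 14.0, -5.0], [36.0, 18.0, -76.0])]
244 [(np.int64(226), np.int64(256), [35.0, -17.0, -76.0], [9.0, -14.0, -11.0]), (np.int64(305), np.int64(344), [9.0, 13.0, -11.0], [36.0, 17.0, -79.0])]
248 [(np.int64(226), np.int64(256), [34.0, -17.0, -77.0], [7.0, -15.0, -11.0]), (np.int64(305), np.int64(344), [7.0, 13.0, -11.0], [36.0, 17.0, -83.0])]
252 [(np.int64(226), np.int64(256), [34.0, -16.0, -80.0], [4.0, -15.0, -11.0]), (np.int64(305), np.int64(344), [5.0, 13.0, -11.0], [36.0, 16.0, -85.0])]
256 [(np.int64(226), np.int64(256), [34.0, -16.0, -82.0], [3.0, -14.0, -12.0]), (np.int64(305), np.int64(344), [3.0, 13.0, -12.0], [36.0, 16.0, -88.0])]
260 [(np.int64(226), np.int64(256), [31.0, -16.0, -80.0], [1.0, -14.0, -14.0]), (np.int64(305), np.int64(344), [1.0, 13.0, -13.0], [36.0, 15.0, -89.0])]
264 [(np.int64(226), np.int64(344), [31.0, -16.0, -82.0], [35.0, 15.0, -90.0])]
hL [0.5633 0.0231 0.028 ] [0.5612 0.0263 0.0143]
hR [ 0.5476 -0.0661  0.028 ] [ 0.5447 -0.0666  0.0136]
pBL [0.6077 0.0558 0.03  ] [0.6077 0.0555 0.0308]
pBR [ 0.5795 -0.11    0.03  ] [ 0.5777 -0.1129  0.013 ]
fL [0.6289 0.061  0.03  ] [0.6297 0.0669 0.0132]
fR [ 0.5984 -0.1618  0.03  ] [ 0.5976 -0.1675  0.0127]
```

View pics/w1c.png

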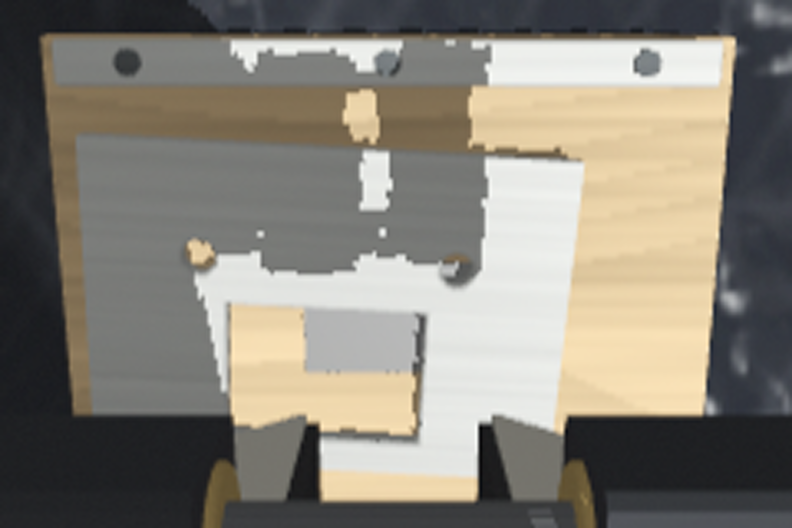

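>>> servo_tool --motion '[[[-0.015,-0.01,0.02],0,0.1],[[-0.03,-0.02,0.06],0,0.1],[[-0.04,-0.028,0.1],0,0.1],[[-0.04,-0.028,0.13],0,0.1],[[-0.04,-0.028,0.145],0,0.1],[[-0.04,-0.028,0.155],0,0.1],[[-0.04,-0.028,0.155],0,0.1],[[-0.04,-0.028,0.155],0,0.1],[[-0.04,-0.028,0.155],0,0.1]]'

```text
t: 2.8
tool_pos: [0.5134, -0.0103, 0.0464]
orientation: [3.134, -0.214, 0.004]
wrist_force: [-0.4, 0.3, 0.3]
width: 0.45
gripper_force: 0.0
```

Run:
```python
from h import *
s=snapshot("scene"); st=state();T=rot(st["orientation"]); p=st["tool_pos"]; print(st["t"],st["width"],p,st["wrist_force"])
w=snapshot("wrist"); np.savez("w2.npz",**w)
u,v=[int(x) for x in proj(s,p)]; print(u,v)
u=min(max(u,90),470)
a=cv2.resize(s["image"][v-70:v+70,u-90:u+90],None,fx=3,fy=3,interpolation=cv2.INTER_CUBIC)
b=cv2.resize(w["image"][100:300],None,fx=.96,fy=.87)
b=cv2.resize(w["image"],(540,180)) if 0 else w["image"][110:290,10:550]
save("c2",np.vstack([a,b]))
```

```text
2.85 0.45032177424096487 [ 0.51323598 -0.01024619  0.04627371] [0.66286916 0.49717323 0.69474536]
277 226
```

View pics/c2.png

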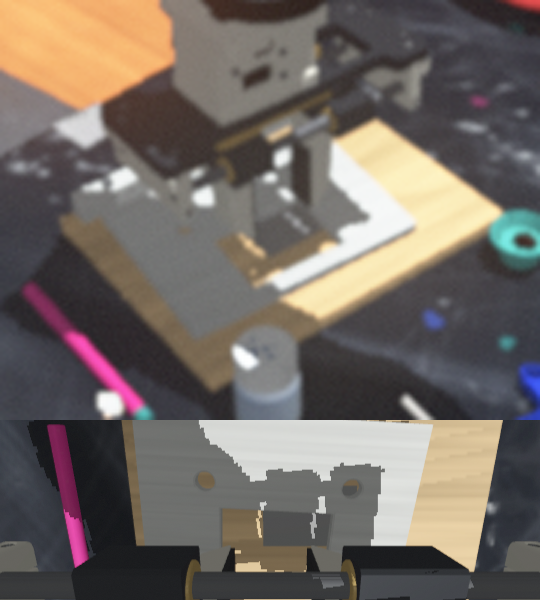

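View: fingers hang over the window; in the wrist strip (lower part) the window spans cols 220–330 and the fingertips lie at 237 and 307, centred.

>>> servo_tool --motion '[[[0,0,0.01],0,0.1],[[0,0,0.02],0,0.1],[[0,0,0.026],0,0.1],[[0,0,0.031],0,0.1],[[0,0,0.031],0,0.1],[[0,0,0.031],0,0.1]]'

```text
t: 3.5
tool_pos: [0.5114, -0.0107, 0.0136]
orientation: [3.133, -0.213, -0.002]
wrist_force: [-0.9, -1.0, 3.1]
width: 0.451
gripper_force: 1.8
```

>>> servo_tool --motion '[[[0,0.002,-0.0015],0,0.1],[[0,0.004,-0.0015],0,0.1],[[0,0.006,-0.0015],0,0.1],[[0,0.008,-0.0015],0,0.1],[[0,0.01,-0.0015],0,0.1],[[0,0.012,-0.0015],0,0.1],[[0,0.014,-0.0015],0,0.1],[[0,0.016,-0.0015],0,0.1],[[0,0.018,-0.0015],0,0.1],[[0,0.02,-0.0015],0,0.1],[[0,0.02,-0.0015],0,0.1]]'

```text
t: 4.6
tool_pos: [0.5092, -0.0304, 0.0155]
orientation: [3.134, -0.214, -0.0]
wrist_force: [0.5, 1.6, 0.2]
width: 0.45
gripper_force: 0.6
```

Run:
```python
from h import *
st=state();print(st["tool_pos"],st["wrist_force"],st["width"])
w=snapshot("wrist"); np.savez("w3.npz",**w)
save("c3",cv2.resize(w["image"][40:300,90:480],None,fx=2,fy=2,interpolation=cv2.INTER_CUBIC))
```

```text
[ 0.50915724 -0.03037316  0.01550808] [0.54416482 1.5866967  0.20607989] 0.45047633058537667
```

View pics/c3.png

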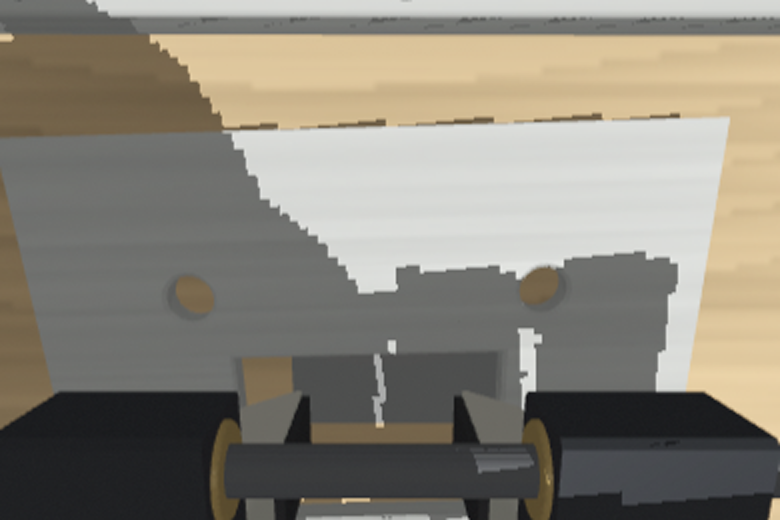

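View: fence foot at crop row ≈35, plate back edge from (0,137) to (728,118), holes at (191,295), (541,287); the plate has moved right and is now turned slightly left (~1.5°).

```bash
cat >> h.py <<'E'
TH=np.radians(-7.83); B0=np.array([.5487,-.04095])
def inbase(p): c,s=np.cos(TH),np.sin(TH); return np.array([[c,s],[-s,c]])@(np.array(p)[:2]-B0)*1e3
E
python3 - <<'E'
from h import *
s=dict(np.load("w1.npz")); q=lambda x,y:((x+.5)/3.3-.5+160,(y+.5)/3.3-.5+110)
for n,x,y,z in [("fL",52,85,.03),("fR",721,86,.03),("fenceback L",50,38,.03),("baseBL",42,36,.012),("baseBR",735,38,.012),("hL",199,252,.0345),("hR",458,269,.0345),("pBL",76,134,.0305),("pBR",583,159,.0305)]:
    print(n,inbase(cast(s,*q(x,y),z)).round(1))
s=dict(np.load("w3.npz")); q=lambda x,y:((x+.5)/2-.5+90,(y+.5)/2-.5+40)
P=cloud(s)
for n,x,y,z in [("foot1",20,36,.012),("foot2",760,36,.012),("fence top1",20,17,.03),("fencetop2",760,17,.03),("hL",191,295,.027),("hR",541,287,.027),("pBR",729,118,.0305),("pBL~",0,137,.0305)]:
    u,v=q(x,y); print(n,inbase(cast(s,u,v,z)).round(1))
for x,y in [(700,130),(400,140),(650,300)]:
    u,v=q(x,y); print("z",P[int(v)+1,int(u)].round(4))
print("tcp",inbase(state()["tool_pos"]))
E
```

```text
fL [ 63.  110.7]
fR [  62.9 -110.1]
fenceback L [ 77.9 110. ]
baseBL [ 79.2 118.9]
baseBR [  78.7 -119.4]
hL [ 8.  64.1]
hR [  2.2 -24. ]
pBL [ 47.2 103.9]
pBR [ 39.  -65.6]
foot1 [63.1 96.6]
foot2 [ 63.3 -90.3]
fence top1 [63.  85.9]
fencetop2 [ 63.1 -79.1]
hL [-0.4 53.9]
hR [  1.7 -35.3]
pBR [ 41.9 -75.1]
pBL~ [37.6 94.2]
z [ 0.5781 -0.1143  0.03  ]
z [ 0.5854 -0.0447  0.0302]
z [ 0.5386 -0.1029  0.0278]
tcp [-40.61588831   5.1724882 ]
```

>>> servo_tool --motion '[[[0.002,-0.002,0],0,0.1],[[0.004,-0.002,0],0,0.1],[[0.007,-0.002,0],0,0.1],[[0.01,-0.002,0],0,0.1],[[0.012,-0.002,0],0,0.1],[[0.014,-0.002,0],0,0.1],[[0.016,-0.002,0],0,0.1],[[0.018,-0.002,0],0,0.1],[[0.02,-0.002,0],0,0.1],[[0.022,-0.002,0],0,0.1],[[0.022,-0.002,0],0,0.1]]'

```text
t: 5.75
tool_pos: [0.5316, -0.031, 0.0155]
orientation: [3.134, -0.213, 0.0]
wrist_force: [-1.6, 0.5, 1.4]
width: 0.45
gripper_force: 1.3
```

```bash
cat >> h.py <<'E'
def measure(name,zc=.0302,zh=.027):
    """plate pose in base from the wrist view: dark hole blobs and back edge (plate grey/white is unsaturated, wood is saturated)"""
    s=snapshot("wrist"); np.savez(name+".npz",**s); im=s["image"]; P=cloud(s)
    sat=cv2.cvtColor(im,cv2.COLOR_RGB2HSV)[...,1]
    p=(sat<45).astype(np.uint8)
    # fence foot line and plate back edge per column, going down from the wood strip
    F=[];E=[]
    for u in range(110,460):
        c=p[:,u]; woodrows=np.nonzero(c[:170]==0)[0]
        runs=np.split(woodrows,np.nonzero(np.diff(woodrows)>2)[0]+1) if len(woodrows) else []
        runs=[r for r in runs if len(r)>=5]
        if not runs: continue
        r=runs[0]; F.append(inbase(cast(s,u,r[0]-.5,.012)))
        if r[-1]<165 and p[r[-1]+1:r[-1]+12,u].sum()>9: E.append(inbase(cast(s,u,r[-1]+.5,zc)))
    F=np.array(F);E=np.array(E)
    fit=lambda A:np.polyfit(A[:,1],A[:,0],1)
    off=np.median(F[:,0])-61 if len(F) else 2.1
    print("fence x",np.median(F[:,0]).round(1)," slope",fit(F).round(4)," back edge n",len(E))
    if len(E)>20:
        for _ in range(3):
            k=fit(E);r=E[:,0]-np.polyval(k,E[:,1]);E=E[np.abs(r)<1.5] if (np.abs(r)<1.5).sum()>20 else E
        print("edge y range",E[:,1].min().round(1),E[:,1].max().round(1),"x at y=0",(k[1]-off).round(2),"yaw deg",-np.degrees(np.arctan(k[0])).round(2))
    st=state(); print("t",st["t"],"tcp",inbase(st["tool_pos"]).round(1),st["tool_pos"][2].round(4),"F",st["wrist_force"].round(1))
    return s
E
python3 - <<'E'
from h import *
s=measure("w4"); P=cloud(s)
print(P[130:180:10,280].round(4))
save("c4",cv2.resize(s["image"][40:300,90:480],None,fx=2,fy=2,interpolation=cv2.INTER_CUBIC))
E
```

```text
fence x 110.8  slope [-9.17000e-02  1.05642e+02]  back edge n 163
edge y range -72.9 45.4 x at y=0 28.63 yaw deg -0.51
t 5.8 tcp [-18.2   7.5] 0.0156 F [-1.2  0.4  2.1]
[[ 0.5997 -0.0399  0.0127]
 [ 0.595  -0.0393  0.0324]
 [ 0.5903 -0.0386  0.0316]
 [ 0.5857 -0.038   0.0319]
 [ 0.5808 -0.0373  0.0314]]
```

View pics/c4.png

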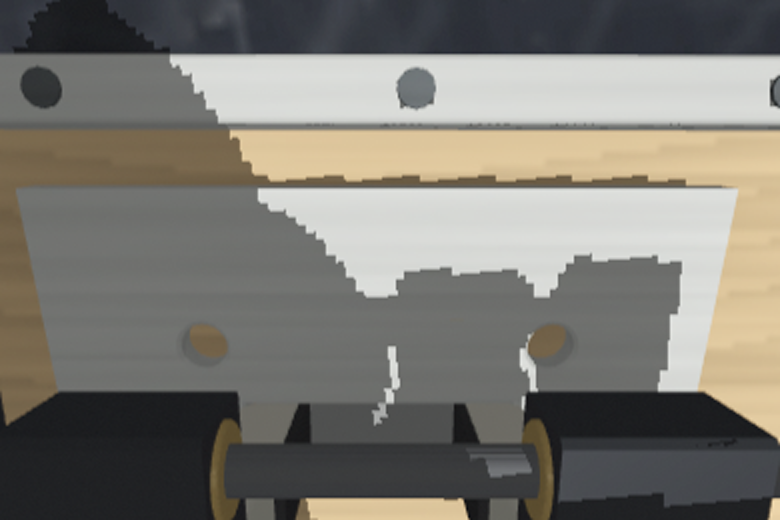

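View: plate now square to the fence: back edge level at crop row 188 from x=16 to 738, fence foot row ≈128; holes at (205,343), (549,343).

Run:
```python
from h import *
s=dict(np.load("w4.npz")); q=lambda x,y:((x+.5)/2-.5+90,(y+.5)/2-.5+40)
for n,x,y,z in [("foot1",240,129,.012),("foot2",760,129,.012),("fencetopfront",300,124,.03),("fence top back",300,55,.03),("pBL",17,188,.0318),("pBR",738,188,.0318),("hL",205,343,.0288),("hR",549,343,.0288)]:
    print(n,inbase(cast(s,*q(x,y),z)).round(1))
```

```text
foot1 [63.4 44.9]
foot2 [ 63.5 -91.5]
fencetopfront [62.9 26.7]
fence top back [77.6 26.2]
pBL [48.4 93.8]
pBR [ 48.6 -76.4]
hL [ 9.7 53.2]
hR [  9.8 -35.5]
```

>>> servo_tool --motion '[[[0,0.002,0],0,0.1],[[0,0.004,0],0,0.1],[[0,0.006,0],0,0.1],[[0,0.008,0],0,0.1],[[0,0.0095,0],0,0.1],[[0,0.0107,0],0,0.1],[[0.002,0.0107,0],0,0.1],[[0.004,0.0107,0],0,0.1],[[0.006,0.0107,0],0,0.1],[[0.007,0.0107,0],0,0.1],[[0.007,0.0107,0],0,0.1]]'

```text
t: 6.9
tool_pos: [0.5359, -0.043, 0.0155]
orientation: [3.133, -0.213, -0.003]
wrist_force: [-3.1, 0.5, 4.1]
width: 0.447
gripper_force: 3.2
```

```bash
cat >> h.py <<'E'
def meas2(name):
    """plate pose from the back edge, its ends, and the fence foot, by range: plate top = range height between .018 and .036 and in front of the fence"""
    s=snapshot("wrist"); np.savez(name+".npz",**s); im=s["image"]
    sat=cv2.cvtColor(im,cv2.COLOR_RGB2HSV)[...,1]<45
    P=cloud(s); X=np.array([[np.cos(TH),-np.sin(TH)],[np.sin(TH),np.cos(TH)]]); Q=(P[...,:2]-B0)@X*1e3; z=P[...,2]*1e3
    fen=(z>26)&(z<34)&(Q[...,0]>58)&(Q[...,0]<84)&(np.abs(Q[...,1])<70); fx=[]
    for u in range(120,440):
        r=np.nonzero(fen[:,u]&(Q[:,u,0]>61.5))[0]
        if len(r)>4: fx.append(inbase(cast(s,u,r[0]-.5,.03))[0])
    off=np.median(fx)-76 if fx else 2.2
    pl=(z>17)&(z<37)&(Q[...,0]<62.4)&(Q[...,0]>15)&sat
    B=[]
    for u in range(60,520):
        r=np.nonzero(pl[:,u])[0]
        if len(r)>12: B.append((u,r[0]))
    B=np.array(B); m=np.median(B[:,1]); B=B[np.abs(B[:,1]-m)<6]; k=np.polyfit(B[:,0],B[:,1]-.5,1)
    mid=int(B[:,0].mean()); rr=int(m)+8; zt=np.nanmedian(z[rr-3:rr+3,mid-60:mid+60])/1e3
    a=inbase(cast(s,B[0,0]-.5,np.polyval(k,B[0,0]),zt)); b=inbase(cast(s,B[-1,0]+.5,np.polyval(k,B[-1,0]),zt))
    # side edges lower down for y: rows 20 below
    sd=[]
    for dv in range(5,40,5):
        r=int(m)+dv; c=np.nonzero(pl[r])[0]
        if len(c): sd.append([inbase(cast(s,c[0]-.5,r,zt))[1],inbase(cast(s,c[-1]+.5,r,zt))[1]])
    sd=np.median(np.array(sd),0)
    st=state()
    print("off",round(off,1),"ztop",round(zt,4),"edge x L,R",(a[0]-off).round(1),(b[0]-off).round(1),"y ends",a[1].round(1),b[1].round(1),"sides",sd.round(1))
    print("=> plate x",round((a[0]+b[0])/2-off-60,1),"y",sd.mean().round(1),"yaw",np.degrees(np.arctan2(b[0]-a[0],a[1]-b[1])).round(2))
    print("t",st["t"],"tcp",inbase(st["tool_pos"]).round(1),st["tool_pos"][2].round(4),"F",st["wrist_force"].round(1))
    return s
E
python3 - <<'E'
from h import *
meas2("w5")
E
```

```text
off 2.0 ztop 0.0326 edge x L,R 52.9 53.0 y ends 81.7 -86.0 sides [ 82.7 -86.5]
=> plate x -7.0 y -1.9 yaw 0.05
t 6.95 tcp [-12.3  -3.7] 0.0155 F [-3.6 -0.   5.2]
```

>>> servo_tool --motion '[[[0,-0.002,0],0,0.1],[[0,-0.004,0],0,0.1],[[0,-0.0055,0],0,0.1],[[0,-0.0065,0],0,0.1],[[0,-0.0075,0],0,0.1],[[0,-0.008,0],0,0.1],[[0,-0.008,0],0,0.1]]'

```text
t: 7.65
tool_pos: [0.5384, -0.0345, 0.0157]
orientation: [-3.134, 0.213, -0.001]
wrist_force: [0.1, -1.1, 0.7]
width: 0.449
gripper_force: 0.9
```

Run:
```python
from h import *
meas2("w6")
```

```text
off 2.0 ztop 0.0329 edge x L,R 54.6 54.4 y ends 87.6 -80.0 sides [ 88.5 -80.9]
=> plate x -5.5 y 3.8 yaw -0.09
t 7.7 tcp [-11.1   5. ] 0.0157 F [-0.1 -2.3  0. ]
```

>>> servo_tool --motion '[[[0,0.002,0],0,0.1],[[0,0.004,0],0,0.1],[[0,0.0055,0],0,0.1],[[0,0.0063,0],0,0.1],[[0,0.0066,0],0,0.1],[[0,0.0066,0],0,0.1]]'

```text
t: 8.3
tool_pos: [0.5371, -0.0408, 0.0155]
orientation: [-3.134, 0.213, -0.0]
wrist_force: [0.7, 2.5, 0.5]
width: 0.452
gripper_force: 0.8
```

Run:
```python
from h import *
meas2("w7")
```

```text
off 2.0 ztop 0.0325 edge x L,R 54.0 54.6 y ends 84.2 -83.6 sides [ 85.1 -84.2]
=> plate x -5.7 y 0.5 yaw 0.21
t 8.35 tcp [-11.5  -1.4] 0.0155 F [0.8 2.2 0.3]
```

>>> servo_tool --motion '[[[0.001,0,0],0,0.1],[[0.002,0,0],0,0.1],[[0.003,0,0],0,0.1],[[0.004,0,0],0,0.1],[[0.005,0,0],0,0.1],[[0.0055,0,0],0,0.1],[[0.006,0,0],0,0.1],[[0.0065,0,0],0,0.1],[[0.0065,0,0],0,0.1]]'

```text
t: 9.25
tool_pos: [0.5429, -0.042, 0.0154]
orientation: [3.134, -0.213, -0.002]
wrist_force: [-1.2, -0.0, 1.9]
width: 0.452
gripper_force: 1.0
```

Run:
```python
from h import *
meas2("w8")
```

```text
off 2.0 ztop 0.021 edge x L,R 59.8 59.5 y ends 83.4 -84.3 sides [ 84.6 -85.3]
=> plate x -0.3 y -0.4 yaw -0.1
t 9.3 tcp [-5.4 -1.8] 0.0154 F [-2.5 -0.5  1.2]
```

>>> servo_tool --motion '[[[-0.003,-0.001,0],0,0.1],[[-0.008,-0.0013,0],0,0.1],[[-0.012,-0.0013,0],0,0.1],[[-0.014,-0.0013,0],0,0.1],[[-0.014,-0.0013,-0.005],0,0.1],[[-0.014,-0.0013,-0.015],0,0.1],[[-0.014,-0.0013,-0.035],0,0.1],[[-0.014,-0.0013,-0.065],0,0.1],[[-0.014,-0.0013,-0.1],0,0.1],[[-0.014,-0.0013,-0.14],0,0.1],[[-0.014,-0.0013,-0.16],0,0.1],[[-0.014,-0.0013,-0.16],0,0.1]]'

```text
t: 10.5
tool_pos: [0.5328, -0.0387, 0.18]
orientation: [3.133, -0.213, 0.013]
wrist_force: [1.2, 0.3, 0.2]
width: 0.451
gripper_force: 0.0
```

>>> servo_tool --motion '[[[-0.015,0,-0.01],0,0.1],[[-0.04,0,-0.02],0,0.1],[[-0.07,0,-0.03],0,0.1],[[-0.09,0,-0.03],0,0.1],[[-0.1,0,-0.03],0,0.1],[[-0.1,0,-0.03],0,0.1]]'

```text
t: 11.1
tool_pos: [0.4296, -0.0254, 0.2053]
orientation: [3.133, -0.213, -0.001]
wrist_force: [0.8, 0.2, 0.0]
width: 0.447
gripper_force: 0.0
```

Run:
```python
from h import *
w=snapshot("wrist"); s=snapshot("scene"); t=snapshot("top"); P=cloud(w); np.savez("w9.npz",**w)
X=np.array([[np.cos(TH),-np.sin(TH)],[np.sin(TH),np.cos(TH)]])
Q=(P[...,:2]-B0)@X*1e3; sat=cv2.cvtColor(w["image"],cv2.COLOR_RGB2HSV)[...,1]<45
for x,y in [(52,-75),(52,75),(52,0),(10,-70),(10,70),(-40,-60),(-40,60),(-52,0)]:
    m=(np.hypot(Q[...,0]-x-1.5,Q[...,1]-y)<4)&sat; print((x,y),"z",np.nanmedian(P[m][:,2]).round(4) if m.any() else None,m.sum())
a=w["image"][60:340,:]; b=cv2.resize(t["image"][155:285,200:350],(320,280)); c=s["image"][170:450,:][:250]
out=np.zeros((560,800,3),np.uint8); out[:280,:560]=a; out[280:560,:320]=b
c=cv2.resize(s["image"][170:310,180:390],(480,280)); out[280:560,320:800]=c
save("fin",out)
```

```text
(52, -75) z 0.0207 48
(52, 75) z 0.0207 51
(52, 0) z 0.0206 51
(10, -70) z 0.0208 45
(10, 70) z 0.0208 45
(-40, -60) z 0.0207 42
(-40, 60) z 0.0207 41
(-52, 0) z 0.0206 40
```

View pics/fin.png

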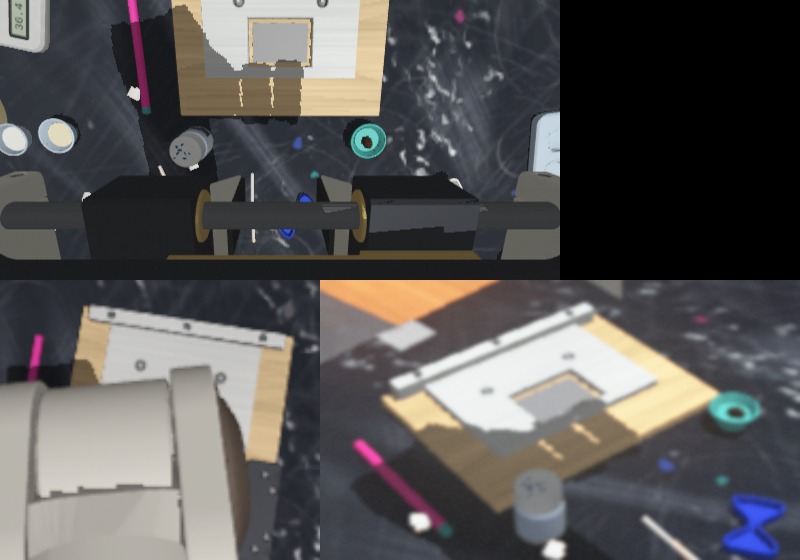

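The plate lies flat (20.7 mm at all eight points), the holes at (239,2) and (322,2) are filled by the pins, and the grey inlay sits centred in the window. Jar, cup and stick look undisturbed, and the arm is clear.

```bash
python3 -c "
from plant import *
print(job_done())"
```

```text
the job is handed in; nothing more can be done
None
```

The cover plate is seated over both pins and flat on the board, pushed only with the fingertips in its window; the jar, cup and stick look undisturbed, and I handed the job in at about 11 s.

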